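Tip up a steel pan tag, lay it in the bench marker and fire its two-stage trigger

ROBOT

A 6-joint arm with a two-finger parallel gripper is mounted at the origin on a cart in front of the work surface, level with it; the furniture and walls round the work are solid. World frame = base frame: x ahead of the robot, y to its left, z up, the work surface at z = 0. Lengths are in m, angles in rad, forces in N, time in s.
With the tool pointing down it reaches from about 0.4 to 0.825 m from the base axis. Payload 7 kg.
Tool frame: the origin (TCP) lies at the very end of the fingers, on their centre line; the grasp point (between the pads) lies 19 mm behind it (arm.grip_point_offset is the distance from the TCP to the grasp point, in m); z points along the fingers, y is the line along which they close (so a half turn about z gives the same grasp; the last joint's range is limited). The gripper opens to 88 mm and grips with 3 to 60 N. Pads are 19 mm wide; open, the fingers measure 130 mm over their backs; the gripper's body (78 mm by 193 mm) begins 47 mm behind the grasp point.
Start: joints at [-0.902, 0.359, 0.012, 0, -1.224, -0.288], TCP at [0.251, -0.627, 0.227] pointing down, gripper open.
Joint ranges: [-3.07, 3.07], [-1.43, 2.12], [-1.02, 1.25], [-3.03, 1.67], [-3.05, -0], [-3.03, 3.03]. Speed limits (rad/s): [2.39, 2.39, 3.01, 3.14, 3.14, 3.14].

INTERFACE

Orientations are given as [roll, pitch, yaw] about the fixed x, y, z axes, in that order (R = Rz(yaw) Ry(pitch) Rx(roll)).
In Python, from station import arm, cams gives the robot as it stands.
- The arm moves only by the shell command python3 -m handwheel 'ROWS' [FORCE]. ROWS is JSON, a list that holds one entry, the list of rows, each a list of 7 numbers: the shift along the tool's x, y, z normalised to -1 to 1, where 1 is 0.08 m, then the turn, a rotation vector about the tool's x, y, z normalised to -1 to 1, where 1 is 0.5 rad, then the closure in counts, from 0 (fully open) to 255 (shut). In form: [[[x, y, z, wx, wy, wz, hand], ...]]. A call has 1 to 5 rows; each row is the pose to reach, as a shift and turn from the pose commanded when the call began, along the tool's axes at that moment; what a row does not reach only later rows make up. A row lasts 1/8 s, in which the tool goes at most 62.5 mm and 10.7 degrees, less where a joint would pass 70% of its speed; a pose out of reach is approached as far as the arm can. A call with a number of a shift or a turn outside -1 to 1 is refused whole. A call with a gripper value outside its range is refused whole. The fingers move at their own pace and stop on an object; FORCE is the grip in N (left out, the last holds). Time passes only in rows, so rows that repeat a pose let the fingers close. It gives the time, the measured TCP pose, the force, the opening and the grip force at its end, in the units of the state.
- arm.get_state(): the state, without advancing time (a new reading comes with each control period).
- cams.grab_frame(name): name is "scene" or "top"; returns the picture (420x560x3 uint8, blue, green, red); there is no depth.
- cams.camera_info(name): a dict with "camera_matrix" (3x3 intrinsics, pixels), "R" (3x3) and "t" (3): a world point X has camera coordinates R X + t. Camera axes: x right, y down, z forward; pixel columns grow to the right and rows downward; lengths in m; the calibration is good to about 2 mm. A picture is of the moment at which its call begins. camera_info takes no time and is no camera call.
- arm.job_done(): hands the job in; it is judged then, once.
The state is a dict: "t": time; "q": joint angles; "qd": joint speeds; "joint_efforts": joint torques, N m; "eef_pos": TCP position; "ee_rot": TCP orientation; "force": force on the tool from outside, world axes, zero at the start; "moment": the same for the moment, N m; "width": finger opening in m; "gripper_force": force on a finger pad.
Only numpy, scipy, OpenCV 4.12 (cv2) and the standard library are available. Lean on these libraries where they do the work, as an engineer would, in place of code of your own. Each camera call takes 0.05 s, during which the arm holds its last target. There are 200 camera calls.

TASK

Press the scoop end of the steel tag in its white holder so that the other end tips up to be grasped, then take the tag and lay it flat on the marker's bed, squarely between the two end lips. With the tag let go, press the marker's trigger to its halfway stop and keep it there for a good second, then press it fully down and let it come up again. Never press the trigger past halfway while the bed is empty, and leave the jars, the shaker and the butter where they stand.

Things in the scene. Friction and masses are not known exactly. Their poses are not given: they have to be found in the camera images.
- tag_center (a point): Centre of the loose flat stainless tag, 100 x 30 x 6 mm (x, y, z; z up when flat), 80 to 170 g, with a 7 mm hole near its -x end. It starts level and flush in the holder's top, the hole at the scoop end, with too little room beside it to grip. Once fully tipped, its z axis leans 0.36 rad to the holder's -x and the raised end can be pinched across the 30 mm width, 36 mm to +x of this centre.
- holder: White plastic holder fixed to the worktop, 140 x 68 mm, 40 mm high; origin at the centre of its underside, x along its length. Its -x end, towards the robot, has a finger scoop 48 mm wide and about 30 mm deep, open above and to the front, from 24 to 70 mm to -x of the centre. The tag lies in its top on a rocking cradle.
- press_spot (a point): Point on the tag's upper face at the scoop end where it is to be pressed, 42 mm to -x of the cradle's hinge line. It sinks 15 mm when the cradle is fully tipped; it moves with the cradle.
- cradle (a joint): Tilt of the 22 mm wide cradle under the tag, rad: 0 level, 0.36 fully tipped, at its stop. Hinge line along the holder's y through its centre, 32 mm above the worktop, 2 mm below the level tag's underside. Pressing the scoop end with 1 to 3 N tips it and the tag's opposite (+x) end rises to 17 mm above the holder's top; a stiff hinge keeps it where it is left and a lip keeps the tag from sliding.
- bed (a point): Centre of the top of the marker's bed, an aluminium strip 120 (x) by 26 mm (y), 45 mm above the worktop and 15 mm above the housing; axes are the marker's. Lips 4.5 mm high at its ends are 110 mm apart inside; the long sides are open, so the tag overhangs 2 mm each side and fingers pass beside it. A tag laid properly has its centre 3 mm above this point, length along x, either end leading.
- marker: White bench-top tag marker fixed to the worktop, housing 140 x 170 mm, 30 mm high; origin at the centre of its underside; the bed lies 42 mm to its +y, the trigger 55 mm to its -y.
- trigger_top (a point): Centre of the top of the trigger: a black upright push cap of 30 mm diameter over a steel collar on a round grey turret (54 mm wide, 55 mm high), its top 85.5 mm above the worktop when up. It moves with the cap.
- trigger_cap (a joint): First stage of the trigger, m: 0 up, 0.007 at the halfway stop. Light spring: 1 N at the start, 3 N at 7 mm.
- trigger_stage (a joint): Second stage of the trigger, m: 0 until about 10 N is put on the cap (the firm halfway stop), 0.006 fully down at 14 N; the cap's top has then sunk 13 mm in all. Both stages spring back when let go.
- spice_jar: Bystander: spice jar, 40 mm wide, 105 mm high, between holder and marker; origin at the centre of its underside.
- shaker: Bystander: glass shaker with a metal top, 44 mm wide, 90 mm high, between holder and marker; origin at the centre of its underside.
- jar: Bystander: glass jar, 62 mm wide, 99 mm high, to the right; origin at the centre of its underside.
- butter: Bystander: block of butter, 50 x 75 x 26 mm, to the left; origin at the centre of its underside.

How it is judged:
On the way, in this order (a step that is already met when the one before it is completed fails the run):
1. the tag is tipped up in the holder by pressing its scoop end (cradle beyond 0.3 rad, tag still on it) (value of joint cradle above 0.3 rad and distance between tag_center and holder below 0.06 m), for 0.1 s.
2. the tag lies flat on the marker's bed between the lips, let go (x of tag_center in the frame of bed between -0.008 and 0.008 m and y of tag_center in the frame of bed between -0.007 and 0.007 m and z of tag_center in the frame of bed between 0.001 and 0.0045 m and angle between the x axis of tag_center and the x axis of bed, either way round below 0.15 rad and contact force between the fingers and tag below 0.1 N and linear speed of tag below 0.02 m/s), for 0.2 s.
3. the trigger is kept at its halfway stop for 0.8 s, the tag in the bed (x of tag_center in the frame of bed between -0.008 and 0.008 m and y of tag_center in the frame of bed between -0.007 and 0.007 m and z of tag_center in the frame of bed between 0.001 and 0.0045 m and angle between the x axis of tag_center and the x axis of bed, either way round below 0.15 rad and value of joint trigger_cap above 0.0055 m and value of joint trigger_stage below 0.002 m), for 0.8 s.
4. the trigger is pressed fully down, the tag in the bed (x of tag_center in the frame of bed between -0.008 and 0.008 m and y of tag_center in the frame of bed between -0.007 and 0.007 m and z of tag_center in the frame of bed between 0.001 and 0.0045 m and angle between the x axis of tag_center and the x axis of bed, either way round below 0.15 rad and value of joint trigger_stage above 0.0045 m), for 0.1 s.
At the end, for the whole second after the job is handed in: The tag lies at rest flat on the marker's bed between the lips (centre within 8 mm along and 7 mm across the bed, turned by less than 0.15 rad, either end leading), and the trigger is back up (both stages within 1.5 mm) (x of tag_center in the frame of bed between -0.008 and 0.008 m and y of tag_center in the frame of bed between -0.007 and 0.007 m and z of tag_center in the frame of bed between 0.001 and 0.0045 m and angle between the x axis of tag_center and the x axis of bed, either way round below 0.15 rad and value of joint each of trigger_cap, trigger_stage below 0.0015 m and linear speed of tag below 0.02 m/s); the robot touches nothing.
It fails at once if the trigger is pressed past halfway (second stage beyond 3 mm) while the tag is not in the bed (value of joint trigger_stage above 0.003 m and distance between tag_center and bed above 0.015 m).
It fails at once if a jar, the shaker or the butter is moved by more than 30 mm (distance of any of spice_jar, shaker, jar, butter from where it was at the start of the episode above 0.03 m).
It also fails if it takes over 51 s, if anything falls off the work surface, if the arm or the gripper's body presses on something with over 40 N, if the wrist force passes 120 N, or if a joint passes its speed limit or range.

## Working session

There is one attempt and no reset: what is moved stays moved. The work goes in short steps, Python scripts to look and compute and a shell command to move; the robot and the scene stay as the last step left them, time stands still between calls to the robot, and variables do not carry over. Pictures are saved under pics/ and viewed, at most 14 in all, crops included, and the job is handed in when it is done.

```bash
ls; mkdir -p pics
python3 - <<'E'
from station import arm,cams
import cv2
for n in("scene","top"):
    cv2.imwrite(f"pics/{n}0.png",cams.grab_frame(n)); i=cams.camera_info(n); print(n,i)
print(arm.get_state())
E
```

```text
pics
scene {'camera_matrix': array([[378.99686069,   0.        , 287.58460008],
       [  0.        , 378.99686069, 210.8891312 ],
       [  0.        ,   0.        ,   1.        ]]), 'R': array([[-0.69101765, -0.72282066,  0.00498948],
       [-0.54287249,  0.51440461, -0.66383534],
       [ 0.47726729, -0.46143059, -0.74786212]]), 't': array([0.35683995, 0.31338434, 0.99562217])}
top {'camera_matrix': array([[417.21748985,   0.        , 280.30498393],
       [  0.        , 417.21748985, 210.65521847],
       [  0.        ,   0.        ,   1.        ]]), 'R': array([[-0.02090972, -0.99951692, -0.02299366],
       [-0.99354984,  0.0233377 , -0.11096877],
       [ 0.11145178,  0.02052502, -0.99355786]]), 't': array([0.02368598, 0.50618412, 1.39573676])}
{'t': 0.1, 'q': array([-9.01906827e-01,  3.59329809e-01,  1.11594983e-02, -2.90812420e-04,
       -1.22411273e+00, -2.88108684e-01]), 'qd': array([ 0.00075349, -0.00276493,  0.00215494,  0.00191672, -0.0002975 ,
       -0.00076425]), 'joint_efforts': array([-1.60344749e-03, -5.84160340e+01,  2.93753529e+01,  7.01553494e+00,
        1.01760085e-02, -5.83852352e-05]), 'eef_pos': array([ 0.25067333, -0.62625871,  0.2257141 ]), 'ee_rot': array([ 3.14008954e+00, -1.60340464e-04, -2.76091073e+00]), 'force': array([ 0.61385447,  0.12270764, -1.17741448]), 'moment': array([-0.01120441, -0.03234109, -0.03252306]), 'gripper_force': 0.0, 'width': 0.08771842976413245}
```

View pics/scene0.png

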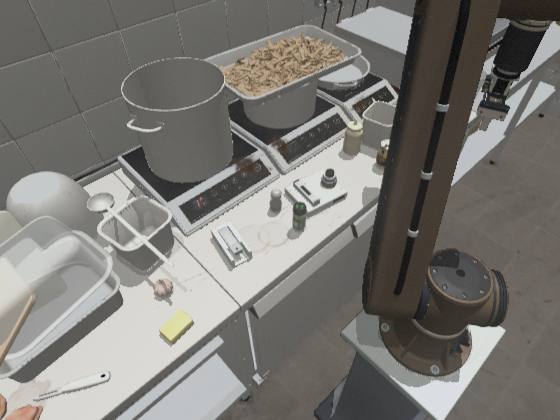

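View pics/top0.png

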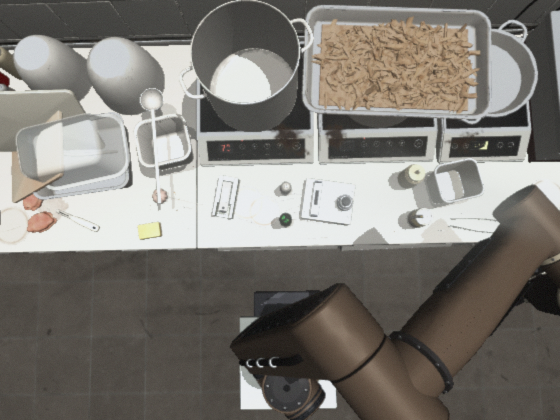

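The holder is at about (225,197) in the top view and (231,242) in the scene view. The marker is at (328,201) top, with the trigger at (345,202); the shaker and spice jar are between them at (286,187) and (286,219). Next I'll enlarge both crops.

Run:
```python
import cv2,numpy as np
a=cv2.imread("pics/top0.png")[168:234,205:365]; b=cv2.imread("pics/scene0.png")[160:270,200:360]
a=cv2.resize(a,None,fx=5,fy=5,interpolation=cv2.INTER_CUBIC); b=cv2.resize(b,None,fx=5,fy=5,interpolation=cv2.INTER_CUBIC)
cv2.imwrite("pics/ca.png",a); cv2.imwrite("pics/cb.png",b)
```

```text
(no output)
```

View pics/ca.png

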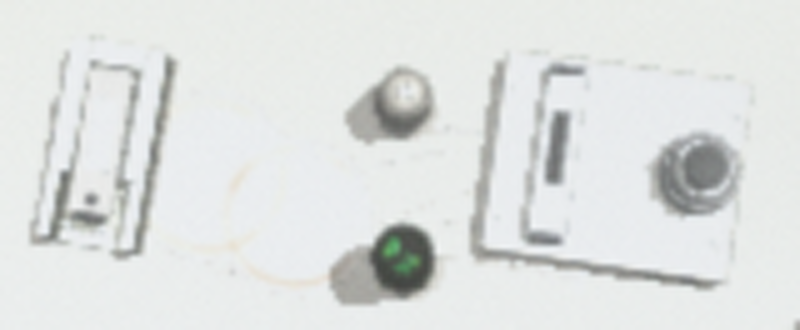

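View pics/cb.png

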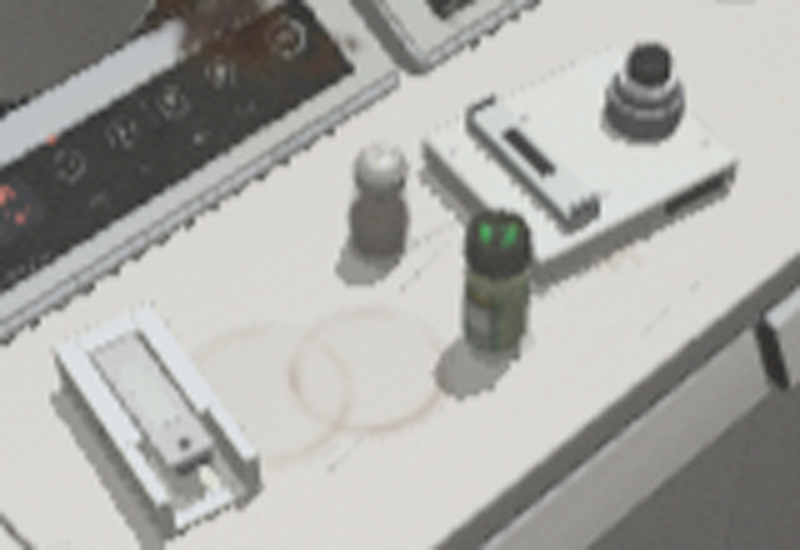

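Crop `ca` shows the holder's top-face corners at about (68,40), (168,55), (35,237) and (128,252). The tag hole is at (92,198), the bed slot at (558,147), the lips at (567,70) and (543,237), and the cap at (706,165). Crop `cb` shows the hole at (184,443), the slot at (529,152), the lips at (482,105) and (583,213), and the cap at (649,60). I'll refine these with masks and triangulate.

```bash
cat > h.py <<'E'
import cv2,numpy as np
from station import arm,cams
I={n:cams.camera_info(n) for n in("scene","top")}
P={n:I[n]["camera_matrix"]@np.c_[I[n]["R"],I[n]["t"]] for n in I}
def tri(pt,ps):
    X=cv2.triangulatePoints(P["top"],P["scene"],np.float64(pt).reshape(2,1),np.float64(ps).reshape(2,1)).ravel();X=X[:3]/X[3]
    r=[P[n]@np.r_[X,1] for n in("top","scene")]
    return X,np.linalg.norm(r[0][:2]/r[0][2]-pt),np.linalg.norm(r[1][:2]/r[1][2]-ps)
def ray(n,p,z):
    i=I[n];d=i["R"].T@np.linalg.solve(i["camera_matrix"],np.r_[p,1.]);c=-i["R"].T@i["t"]
    return c+d*(z-c[2])/d[2]
def proj(n,X):
    r=P[n]@np.r_[X,1];return r[:2]/r[2]
def blob(img,box,frac=.5):
    x0,y0,x1,y1=box;g=cv2.cvtColor(img,cv2.COLOR_BGR2GRAY)[y0:y1,x0:x1].astype(float)
    w=np.clip(np.percentile(g,70)*frac+g.min()*(1-frac)-g,0,None)
    ys,xs=np.mgrid[y0:y1,x0:x1];return np.array([(w*xs).sum(),(w*ys).sum()])/w.sum()
E
cat > m.py <<'E'
from h import *
T=cv2.imread("pics/top0.png");S=cv2.imread("pics/scene0.png")
A=lambda x,y:np.array([205+(x+.5)/5-.5,168+(y+.5)/5-.5]);B=lambda x,y:np.array([200+(x+.5)/5-.5,160+(y+.5)/5-.5])
box=lambda f,x,y,rx,ry:[int(round(v)) for v in (*(f(x,y)-[rx,ry]),*(f(x,y)+[rx+1,ry+1]))]
np.set_printoptions(precision=4,suppress=True)
for n,a,b,ra,rb in [("hole",(92,198),(184,443),(2,1),(2,2)),("slot",(558,147),(529,152),(4,9),(6,6)),("lipfar",(567,70),(482,105),(4,2),(3,3)),("lipnear",(543,237),(583,213),(4,2),(4,3)),("cap",(706,165),(649,60),(5,5),(5,4))]:
    pa=blob(T,box(A,*a,*ra));pb=blob(S,box(B,*b,*rb))
    print(n,(pa-A(0,0))*5,(pb-B(0,0))*5,tri(pa,pb),"hand",tri(A(*a),B(*b))[0])
for n,a,b in [("FL",(68,40),(55,350)),("FR",(168,55),(145,308)),("NL",(35,237),(165,530)),("NR",(128,252),(258,465))]:
    print(n,tri(A(*a),B(*b)),ray("top",A(*a),.04),ray("scene",B(*b),.04))
for n,a,b in [("mFL",(508,52),(428,145)),("mNL",(485,245),(540,258)),("mNR",(722,278),(735,158)),("mFR",(750,85),(640,55))]:
    print(n,ray("top",A(*a),.03),ray("scene",B(*b),.03))
for n,a in [("tagFL",(90,65)),("tagFR",(138,70)),("tNL",(70,210)),("tNR",(108,215))]: print(n,ray("top",A(*a),.04))
for n,a,b in [("tagFL",(0,0),(92,352)),("tagFR",(0,0),(133,332)),("tNL",(0,0),(172,465)),("tNR",(0,0),(212,440))]: print(n,ray("scene",B(*b),.04))
E
python3 m.py
```

```text
hole [ 90.0435 199.4224] [184.1815 443.7038] (array([0.5198, 0.2072, 0.0416]), np.float64(0.28800636111746697), np.float64(0.40181226002355)) hand [0.5211 0.2062 0.04  ]
slot [556.2017 148.0684] [524.1359 155.0049] (array([ 0.5482, -0.109 ,  0.0422]), np.float64(0.07211433530965057), np.float64(0.08786019762256034)) hand [ 0.5476 -0.1108  0.0445]
lipfar [563.58  70.6 ] [478.4132 109.0929] (array([ 0.6004, -0.1159,  0.044 ]), np.float64(0.12695521431639212), np.float64(0.15200820092918682)) hand [ 0.6    -0.1182  0.0468]
lipnear [543.25  239.433] [580.6247 215.2702] (array([ 0.4864, -0.0988,  0.0386]), np.float64(0.017583086296446428), np.float64(0.021908515267142156)) hand [ 0.4869 -0.0993  0.0403]
cap [700.5356 168.6091] [649.7225  66.4078] (array([ 0.5255, -0.2018,  0.0798]), np.float64(0.449878174801882), np.float64(0.5300822835116301)) hand [ 0.5281 -0.2048  0.0818]
FL (array([0.6296, 0.2211, 0.0426]), np.float64(0.4414071832865202), np.float64(0.5953065165331306)) [0.6312 0.2227 0.04  ] [0.63   0.2191 0.04  ]
FR (array([0.6208, 0.1554, 0.0355]), np.float64(0.3544430358567504), np.float64(0.4664532573798267)) [0.6191 0.154  0.04  ] [0.6187 0.1582 0.04  ]
NL (array([0.4955, 0.2472, 0.0196]), np.float64(0.9940748897140113), np.float64(1.4274109798527053)) [0.4959 0.2457 0.04  ] [0.48   0.2516 0.04  ]
NR (array([0.4837, 0.1824, 0.0331]), np.float64(0.45590938116710544), np.float64(0.6384355962229666)) [0.4842 0.1825 0.04  ] [0.4781 0.1842 0.04  ]
mFL [ 0.6172 -0.0789  0.03  ] [ 0.6087 -0.0767  0.03  ]
mNL [ 0.4844 -0.0596  0.03  ] [ 0.4835 -0.0583  0.03  ]
mNR [ 0.4582 -0.2193  0.03  ] [ 0.4557 -0.2201  0.03  ]
mFR [ 0.5901 -0.2435  0.03  ] [ 0.5702 -0.25    0.03  ]
tagFL [0.6135 0.2076 0.04  ]
tagFR [0.6092 0.1747 0.04  ]
tNL [0.5138 0.2218 0.04  ]
tNR [0.5098 0.1959 0.04  ]
tagFL [0.6131 0.2036 0.04  ]
tagFR [0.6084 0.1756 0.04  ]
tNL [0.5127 0.2207 0.04  ]
tNR [0.5106 0.1923 0.04  ]
```

Estimates: tag centre about (0.561, 0.199) with yaw −0.172, and press spot about (0.519, 0.207). Bed centre is about (0.546, −0.109) with yaw −0.155, and cap about (0.528, −0.205). I'll close the fingers and travel over.

```bash
cat > aim.py <<'E'
import sys,numpy as np
from scipy.spatial.transform import Rotation as Ro
from station import arm
# aim.py x y z yaw tilt: tilt>0 leans the tool's body to the robot side
x,y,z,yaw,tilt=map(float,sys.argv[1:6])
s=arm.get_state();R=Ro.from_euler("xyz",s["ee_rot"])
G=Ro.from_euler("z",yaw)*Ro.from_euler("y",-tilt)*Ro.from_euler("xz",[np.pi,0])*Ro.from_euler("z",np.pi)
d=R.inv().apply(np.array([x,y,z])-s["eef_pos"]);w=(R.inv()*G).as_rotvec()
np.set_printoptions(precision=3,suppress=True)
print("t",s["t"],"pos",s["eef_pos"],"rpy",s["ee_rot"],"F",s["force"],"q6",s["q"][5],"w",s["width"],"shift",d/.08,"turn",w/.5)
E
python3 aim.py .5157 .2077 .2 -.172 0
python3 -m handwheel '[[[-1,1,0,0,0,1,255],[-1,1,0,0,0,1,255],[-1,1,0,0,0,1,255]]]'
python3 -m handwheel '[[[-0.8,1,0,0,0,0.1,255],[-0.8,1,0,0,0,0.1,255]]]'
python3 -m handwheel '[[[-0.8,1,0,0,0,0,255],[-0.8,1,0,0,0,0,255]]]'
python3 aim.py .5157 .2077 .2 -.172 0
```

```text
t 0.1 pos [ 0.251 -0.626  0.226] rpy [ 3.14  -0.    -2.761] F [ 0.614  0.123 -1.177] q6 -0.28810868436523845 w 0.08771842976413245 shift [-6.949  8.447  0.333] turn [ 0.003 -0.001  1.105]
t: 0.48
eef_pos: [0.2964, -0.5199, 0.2269]
ee_rot: [3.141, 0.0, 3.02]
force: [-1.1, -0.8, 0.2]
width: 0.0634
gripper_force: 0.0
t: 0.72
eef_pos: [0.3692, -0.4494, 0.2263]
ee_rot: [3.141, -0.0, 2.971]
force: [0.7, -1.0, 0.7]
width: 0.0433
gripper_force: 0.0
t: 0.98
eef_pos: [0.4464, -0.3809, 0.2264]
ee_rot: [3.141, -0.0, 2.973]
force: [0.8, -1.0, -0.0]
width: 0.0233
gripper_force: 0.0
t 0.975 pos [ 0.446 -0.381  0.226] rpy [ 3.141 -0.     2.973] F [ 0.778 -1.033 -0.04 ] q6 -1.3653144780712883 w 0.02331395980111765 shift [0.378 7.399 0.332] turn [ 0.001 -0.     0.008]
```

```bash
for i in 1; do python3 -m handwheel '[[[0.1,1,0,0,0,0,255],[0.1,1,0,0,0,0,255]]]'
python3 -m handwheel '[[[0.1,1,0,0,0,0,255],[0.1,1,0,0,0,0,255]]]'
python3 -m handwheel '[[[0.1,1,0,0,0,0,255],[0.1,1,0,0,0,0,255]]]'
python3 -m handwheel '[[[0.1,1,0,0,0,0,255],[0.1,1,0,0,0,0,255]]]'
python3 -m handwheel '[[[0,1,0,0,0,0,255],[0,1,0,0,0,0,255]]]'
python3 -m handwheel '[[[0,1,0,0,0,0,255],[0,1,0,0,0,0,255]]]'
python3 -m handwheel '[[[0,1,0.3,0,0,0,255],[0,1,0.3,0,0,0,255]]]'; done | tail -12
python3 aim.py .5157 .2077 .06 -.172 0
```

```text
t: 2.48
eef_pos: [0.4947, 0.0977, 0.2264]
ee_rot: [-3.142, -0.0, 2.974]
force: [0.6, 0.3, -0.4]
width: 0.0002
gripper_force: 0.0
t: 2.72
eef_pos: [0.5077, 0.176, 0.2013]
ee_rot: [-3.141, -0.001, 2.973]
force: [-0.2, -0.5, -0.7]
width: 0.0004
gripper_force: 0.0
t 2.725 pos [0.508 0.176 0.201] rpy [-3.141 -0.001  2.973] F [-0.203 -0.482 -0.748] q6 -2.437483498709727 w 0.0004061233024685696 shift [-0.034  0.409  1.766] turn [-0.002 -0.002  0.007]
```

```bash
python3 -m handwheel '[[[-0.03,0.41,1,0,0,0,255],[-0.03,0.41,1,0,0,0,255]]]' >/dev/null
python3 -m handwheel '[[[0,0,0.76,0,0,0,255],[0,0,0.76,0,0,0,255],[0,0,0.76,0,0,0,255]]]' >/dev/null
python3 aim.py .5157 .2077 .042 -.172 0
python3 - <<'E'
from h import *
t=cams.grab_frame("top");s=cams.grab_frame("scene");cv2.imwrite("pics/t1.png",t);cv2.imwrite("pics/s1.png",s)
a=cv2.resize(t[160:240,190:270],None,fx=5,fy=5,interpolation=3);b=cv2.resize(s[195:275,190:270],None,fx=5,fy=5,interpolation=3)
cv2.imwrite("pics/c1.png",np.hstack([a,b]))
E
```

```text
t 3.35 pos [0.517 0.206 0.063] rpy [3.141 0.001 2.972] F [0.806 0.183 0.657] q6 -2.47323785750938 w 6.943427285414564e-05 shift [0.014 0.014 0.267] turn [0.    0.002 0.006]
```

View pics/c1.png

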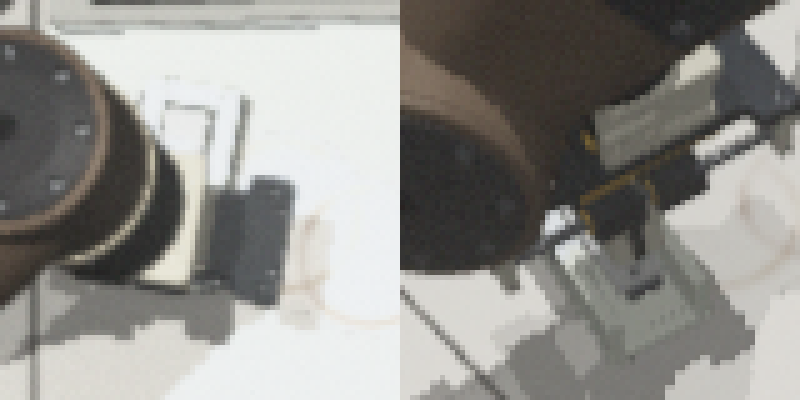

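Right half of the crop: the closed fingertips, at about (637,255), are centred over the scoop end of the tag, near the hole. I'll press down stepwise.

```bash
python3 -m handwheel '[[[0.015,0.015,0.27,0,0,0,255],[0.015,0.015,0.27,0,0,0,255]]]'|grep -E "pos|force:"
python3 -m handwheel '[[[0,0,0.05,0,0,0,255],[0,0,0.1,0,0,0,255]]]'|grep -E "pos|force:"
python3 -m handwheel '[[[0,0,0.03,0,0,0,255],[0,0,0.06,0,0,0,255]]]'|grep -E "pos|force:"
python3 aim.py .5157 .2077 .026 -.172 0
```

```text
eef_pos: [0.5148, 0.2079, 0.0411]
force: [0.6, 0.1, 0.1]
gripper_force: 0.0
eef_pos: [0.5152, 0.2084, 0.0331]
force: [-0.8, 0.7, 1.9]
gripper_force: 0.8
eef_pos: [0.5151, 0.2082, 0.0275]
force: [1.0, -0.6, 2.2]
gripper_force: 0.5
t 4.2 pos [0.515 0.208 0.028] rpy [3.141 0.001 2.973] F [ 0.992 -0.622  2.225] q6 -2.4768166808601237 w 0.0005885358712056019 shift [-0.009 -0.005  0.019] turn [0.001 0.001 0.006]
```

```bash
python3 -m handwheel '[[[0,0,0.025,0,0,0,255],[0,0,0.04,0,0,0,255]]]'|grep -E "pos|force:"
python3 -m handwheel '[[[0,0,0.012,0,0,0,255],[0,0,0.012,0,0,0,255]]]'|grep -E "pos|force:"
```

```text
eef_pos: [0.515, 0.2081, 0.0253]
force: [-7.6, -0.9, 21.2]
gripper_force: 12.9
eef_pos: [0.515, 0.2082, 0.0252]
force: [-7.7, -0.6, 22.3]
gripper_force: 13.8
```

At the stop (force up to 22 N, z 0.025). I'll lift off, move above the raised end, tilt by 0.36 and open partly.

```bash
python3 -m handwheel '[[[0,0,-0.5,0,0,0,255],[0,0,-1,0,0,0,255],[0,0,-1,0,0,0,255]]]'|grep -E "pos|force:"
python3 aim.py .48 .21 .14 -.172 0
python3 - <<'E'
from h import *
t=cams.grab_frame("top");s=cams.grab_frame("scene");cv2.imwrite("pics/t2.png",t);cv2.imwrite("pics/s2.png",s)
a=cv2.resize(t[160:240,190:270],None,fx=5,fy=5,interpolation=3);b=cv2.resize(s[195:275,190:270],None,fx=5,fy=5,interpolation=3)
cv2.imwrite("pics/c2.png",np.hstack([a,b]))
E
python3 aim.py .5964 .1928 .10 -.172 .36
```

```text
eef_pos: [0.5162, 0.209, 0.1062]
force: [-0.5, 0.3, -0.1]
gripper_force: 0.0
t 5.075 pos [0.516 0.209 0.106] rpy [3.138 0.004 2.973] F [-0.549  0.252 -0.104] q6 -2.476825623124881 w 0.0006573419830712741 shift [ 0.447 -0.063 -0.424] turn [0.008 0.008 0.006]
t 5.175 pos [0.514 0.208 0.103] rpy [ 3.141 -0.     2.972] F [-0.138 -0.634 -0.694] q6 -2.476821248222021 w 0.00032065459764329225 shift [-1.042 -0.012  0.039] turn [ 0.002 -0.72   0.005]
```

View pics/c2.png

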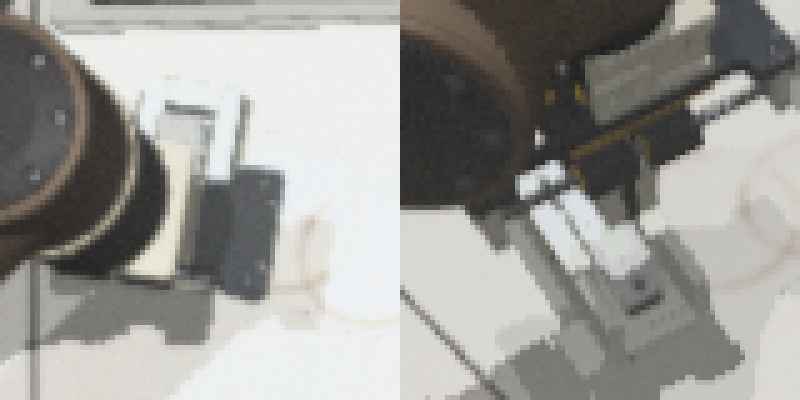

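The tag is tipped: in the top half-crop its raised end edge is at about (187,113), with a dark gap beyond it. The hole is visible at (640,283). I'll check that end by ray and move above it.

```bash
python3 -c "
from h import *
for p in [(187,113),(163,112),(212,116)]: print(ray('top',np.array([190+(p[0]+.5)/5-.5,160+(p[1]+.5)/5-.5]),.057).round(4))
"
python3 -m handwheel '[[[-0.4,0,-0.2,0,-0.35,0,110],[-0.8,0,-0.3,0,-0.72,0,110],[-1,0,0,0,-0.72,0,110],[-1,0,0,0,-0.72,0,110]]]'|grep -E "pos|force:"
python3 aim.py .5964 .1928 .065 -.172 .36
python3 - <<'E'
from h import *
t=cams.grab_frame("top");s=cams.grab_frame("scene");cv2.imwrite("pics/t3.png",t);cv2.imwrite("pics/s3.png",s)
a=cv2.resize(t[150:240,180:280],None,fx=4,fy=4,interpolation=3);b=cv2.resize(s[185:275,180:280],None,fx=4,fy=4,interpolation=3)
cv2.imwrite("pics/c3.png",np.hstack([a,b]))
E
```

```text
[0.6044 0.19   0.057 ]
[0.6055 0.2063 0.057 ]
[0.6019 0.1731 0.057 ]
eef_pos: [0.5947, 0.1905, 0.1051]
force: [-1.0, -0.7, -0.4]
gripper_force: 0.0
t 5.675 pos [0.595 0.191 0.105] rpy [-3.137  0.341  2.978] F [-0.976 -0.714 -0.416] q6 -3.029469168377084 w 0.03469291957826483 shift [0.152 0.033 0.477] turn [-0.003 -0.038  0.015]
```

View pics/c3.png

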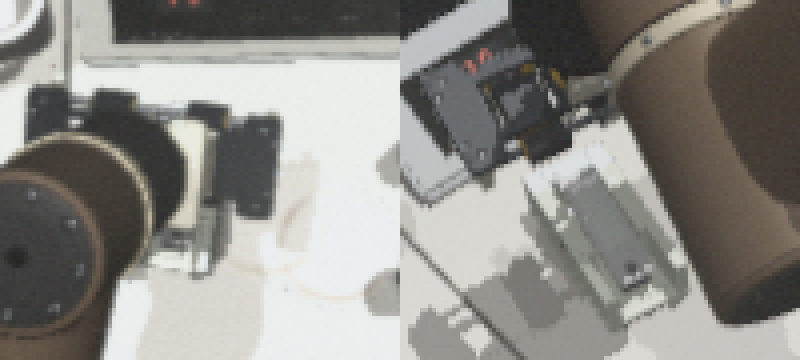

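The tag is in view in the scene crop, tipped, with its hole end at (633,270). However, q6 is at −3.029, right on its limit, so I'll back off and use the half-turned grasp.

```bash
python3 -m handwheel '[[[0.2,0,-0.3,0,0.3,0,110],[0.5,0,-0.8,0,0.68,0,110],[0.5,0,-0.8,0,0.68,0,110]]]'|grep -E "pos|rot"
python3 -m handwheel '[[[0,0,0,0,0,-0.35,110],[0,0,0,0,0,-0.7,110],[0,0,0,0,0,-1,110]]]'>/dev/null
python3 -m handwheel '[[[0,0,0,0,0,-0.35,110],[0,0,0,0,0,-0.7,110],[0,0,0,0,0,-1,110]]]'>/dev/null
python3 -m handwheel '[[[0,0,0,0,0,-0.35,110],[0,0,0,0,0,-0.7,110],[0,0,0,0,0,-1,110]]]'>/dev/null
python3 -m handwheel '[[[0,0,0,0,0,-0.35,110],[0,0,0,0,0,-0.7,110],[0,0,0,0,0,-1,110]]]'>/dev/null
python3 -m handwheel '[[[0,0,0,0,0,-0.35,110],[0,0,0,0,0,-0.7,110],[0,0,0,0,0,-1,110]]]'>/dev/null
python3 -m handwheel '[[[0,0,0,0,0,-0.35,110],[0,0,0,0,0,-0.7,110],[0,0,0,0,0,-1,110]]]'|grep -E "pos|rot"
sed -i 's/^G=.*/G=Ro.from_euler("z",yaw)*Ro.from_euler("y",-tilt)*Ro.from_euler("x",np.pi)/' aim.py
python3 aim.py .5964 .1928 .09 -.172 .36
```

```text
eef_pos: [0.5374, 0.2073, 0.1589]
ee_rot: [3.132, 0.002, 2.978]
eef_pos: [0.5373, 0.204, 0.1555]
ee_rot: [-3.138, -0.003, -0.303]
t 8.4 pos [0.537 0.204 0.155] rpy [-3.138 -0.003 -0.303] F [0.031 0.318 0.295] q6 0.5639005909665792 w 0.050043206163324645 shift [ 0.744 -0.084  0.821] turn [ 0.041  0.712 -0.26 ]
```

```bash
python3 -m handwheel '[[[0.4,-0.04,0.3,0.02,0.35,-0.13,110],[0.74,-0.08,0.6,0.04,0.71,-0.26,110],[0.74,-0.08,0.82,0.04,0.71,-0.26,110],[0.74,-0.08,0.82,0.04,0.71,-0.26,110],[0.74,-0.08,0.82,0.04,0.71,-0.26,110]]]'|grep -E "pos|rot"
python3 aim.py .5964 .1928 .045 -.172 .36
python3 - <<'E'
from h import *
t=cams.grab_frame("top");s=cams.grab_frame("scene");cv2.imwrite("pics/t4.png",t);cv2.imwrite("pics/s4.png",s)
a=cv2.resize(t[150:240,180:280],None,fx=4,fy=4,interpolation=3);b=cv2.resize(s[185:275,180:280],None,fx=4,fy=4,interpolation=3)
cv2.imwrite("pics/c4.png",np.hstack([a,b]))
E
```

```text
eef_pos: [0.5966, 0.1904, 0.0898]
ee_rot: [3.139, -0.36, -0.177]
t 9.025 pos [0.597 0.19  0.09 ] rpy [ 3.139 -0.36  -0.177] F [-0.242  0.76   0.66 ] q6 -0.042695313824826685 w 0.04995972848602152 shift [-0.205 -0.031  0.521] turn [ 0.009 -0.001 -0.009]
```

View pics/c4.png

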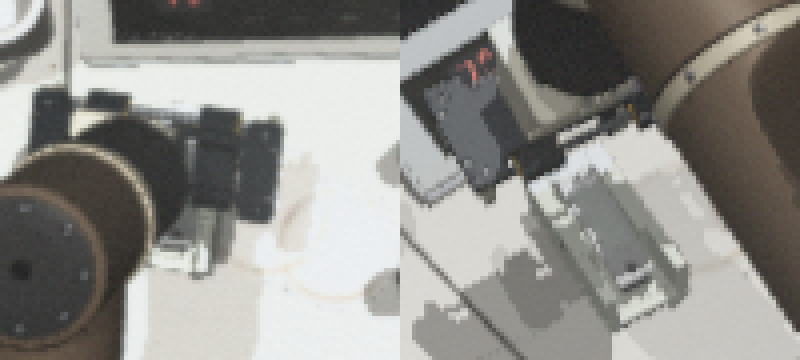

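The gripper straddles the raised end, with open fingers on both sides in the scene crop near (560,150). I'll descend and close.

```bash
python3 -m handwheel '[[[-0.1,-0.03,0.26,0,0,0,110],[-0.19,-0.03,0.48,0,0,0,110],[-0.2,-0.03,0.51,0,0,0,110],[-0.2,-0.03,0.51,0,0,0,110]]]'|grep -E "pos|force:"
python3 aim.py .5964 .1928 .045 -.172 .36
python3 -m handwheel '[[[0,0,0,0,0,0,255],[0,0,0,0,0,0,255],[0,0,0,0,0,0,255],[0,0,0,0,0,0,255],[0,0,0,0,0,0,255]]]' 45
```

```text
eef_pos: [0.5979, 0.1928, 0.0468]
force: [-0.5, -0.1, -0.8]
gripper_force: 0.0
t 9.625 pos [0.598 0.193 0.047] rpy [ 3.14  -0.362 -0.177] F [-0.503 -0.139 -0.796] q6 -0.3832188470112979 w 0.04969589983295417 shift [-0.025  0.004  0.014] turn [ 0.007 -0.004 -0.009]
t: 10.25
eef_pos: [0.5968, 0.1937, 0.0463]
ee_rot: [3.14, -0.361, -0.174]
force: [0.9, 1.0, 1.3]
width: 0.0291
gripper_force: 44.9
```

```bash
python3 -m handwheel '[[[0,0,-0.1,0,0,0,255],[0,0,-0.4,0,0,0,255],[0,0,-1,0,0,0,255],[0,0,-1,0,0,0,255]]]'
python3 aim.py .5 .15 .2 -.155 0
```

```text
t: 10.75
eef_pos: [0.5686, 0.2006, 0.1233]
ee_rot: [-3.139, -0.362, -0.176]
force: [0.6, 1.1, -1.3]
width: 0.029
gripper_force: 44.9
t 10.75 pos [0.569 0.201 0.123] rpy [-3.139 -0.362 -0.176] F [ 0.554  1.102 -1.29 ] q6 0.026732654495401832 w 0.028972130532854547 shift [-0.346  0.769 -1.158] turn [ 0.002 -0.724 -0.04 ]
```

```bash
python3 -m handwheel '[[[-0.1,0.1,-0.4,0,-0.35,0,255],[-0.3,0.3,-0.8,0,-0.72,-0.04,255],[-0.35,0.3,-1,0,-0.72,-0.04,255],[-0.35,0.3,-1,0,-0.72,-0.04,255]]]'|grep -E "pos|rot"
python3 aim.py .5845 -.115 .12 -.155 0
```

```text
eef_pos: [0.5134, 0.1839, 0.1866]
ee_rot: [3.136, -0.003, -0.159]
t 11.25 pos [0.513 0.184 0.187] rpy [ 3.136 -0.003 -0.159] F [-0.007  0.499 -2.455] q6 0.7005951012095529 w 0.029180247466314223 shift [1.465 3.544 0.857] turn [ 0.011 -0.007 -0.008]
```

```bash
python3 -m handwheel '[[[0.2,0.45,0,0,0,0,255],[0.36,0.88,0,0,0,0,255],[0.36,0.88,0,0,0,0,255]]]'>/dev/null
python3 -m handwheel '[[[0.2,0.45,0,0,0,0,255],[0.36,0.88,0,0,0,0,255],[0.36,0.88,0,0,0,0,255]]]'>/dev/null
python3 -m handwheel '[[[0.2,0.45,0,0,0,0,255],[0.36,0.88,0,0,0,0,255],[0.36,0.88,0,0,0,0,255]]]'>/dev/null
python3 -m handwheel '[[[0.2,0.45,0,0,0,0,255],[0.36,0.88,0.4,0,0,0,255],[0.36,0.88,0.8,0,0,0,255],[0.36,0.88,0.8,0,0,0,255]]]'
python3 aim.py .5845 -.115 .066 -.155 0
```

```text
t: 12.88
eef_pos: [0.5787, -0.1119, 0.1205]
ee_rot: [3.133, 0.005, -0.157]
force: [0.4, 0.2, -0.5]
width: 0.0291
gripper_force: 44.9
t 12.875 pos [ 0.579 -0.112  0.12 ] rpy [ 3.133  0.005 -0.157] F [ 0.37   0.193 -0.535] q6 1.2648195298985807 w 0.029093733483646595 shift [0.081 0.021 0.681] turn [ 0.017  0.01  -0.003]
```

```bash
python3 -m handwheel '[[[0.08,0.02,0.35,0.02,0,0,255],[0.08,0.02,0.65,0.02,0,0,255],[0.08,0.02,0.66,0.02,0,0,255],[0.08,0.02,0.66,0.02,0,0,255]]]' | grep -E "width"
python3 aim.py .5845 -.115 .066 -.155 0
python3 - <<'E'
from h import *
t=cams.grab_frame("top");s=cams.grab_frame("scene");cv2.imwrite("pics/t5.png",t);cv2.imwrite("pics/s5.png",s)
a=cv2.resize(t[160:240,280:360],None,fx=5,fy=5,interpolation=3);b=cv2.resize(s[150:230,270:350],None,fx=5,fy=5,interpolation=3)
cv2.imwrite("pics/c5.png",np.hstack([a,b]))
E
```

```text
width: 0.0292
t 13.375 pos [ 0.588 -0.114  0.072] rpy [-3.138 -0.003 -0.155] F [-0.1    0.788 -1.155] q6 1.286950008843265 w 0.029177230445953058 shift [-0.044  0.013  0.079] turn [-0.007 -0.005  0.001]
```

View pics/c5.png

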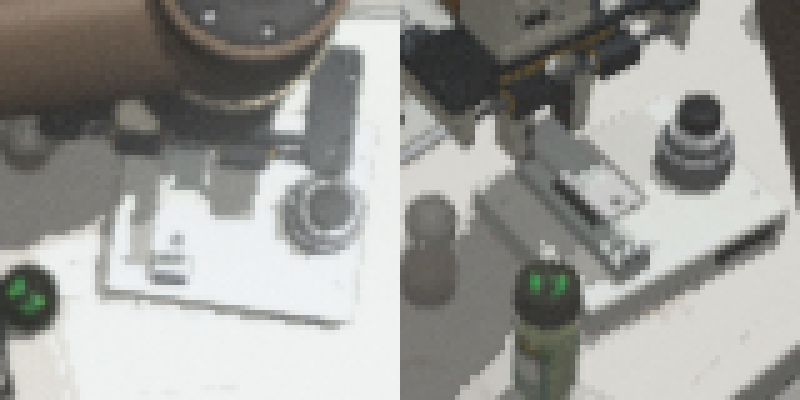

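The tag is held level above the bed: hole at (177,238) in the top half and (622,200) in the scene half. Near lip at about (170,272) in the top half. I'll triangulate the hole against the bed.

Run:
```python
from h import *
np.set_printoptions(precision=4,suppress=True)
t=cv2.imread("pics/t5.png");s=cv2.imread("pics/s5.png")
pt=blob(t,(313,205,318,210));ps=blob(s,(312,187,317,192));h=np.array([315,207.2]);k=np.array([314.,189.6])
print(pt,ps,tri(pt,ps),tri(h,k),ray("top",h,.075),ray("scene",k,.075))
g=cv2.cvtColor(t,6);print(g[204:218,310:320])
T=cv2.cvtColor(cv2.imread("pics/top0.png"),6);print(T[178:186,311:325]);print(T[212:219,308:322])
```

```text
[314.8111 207.5167] [313.8605 190.3372] (array([ 0.5067, -0.1038,  0.0782]), np.float64(0.7529007682250194), np.float64(0.9278037542393769)) (array([ 0.5073, -0.1044,  0.0808]), np.float64(0.8224271602517684), np.float64(1.0128818594648026)) [ 0.5101 -0.1032  0.075 ] [ 0.5083 -0.1107  0.075 ]
[[195 229 238 238 239 238 239 238 239 238]
 [197 225 238 239 236 237 238 238 239 238]
 [201 234 238 237 232 216 230 237 240 239]
 [208 237 239 232 196 169 199 236 239 239]
 [214 237 238 231 185 177 199 236 239 239]
 [215 237 236 233 221 214 225 237 238 238]
 [178 212 211 206 216 210 221 236 238 240]
 [166 177 159 155 167 163 182 217 225 238]
 [157 184 181 178 181 183 201 229 224 239]
 [180 223 228 229 228 230 232 234 225 238]
 [179 172 173 182 193 210 219 232 227 239]
 [158 127 133 140 142 148 163 210 236 240]
 [186 147 143 137 133 128 142 202 236 240]
 [233 231 230 229 229 228 229 234 241 241]]
[[216 215 223 221 234 234 234 233 233 233 233 234 234 236]
 [230 231 231 231 230 228 223 217 216 221 215 220 233 234]
 [234 234 235 229 209 202 207 224 227 229 227 228 231 227]
 [236 234 228 204 162 153 148 163 176 177 189 218 232 232]
 [235 229 196 169 156 148 136 137 141 145 170 221 234 235]
 [234 228 182 175 219 226 224 222 224 222 223 225 234 235]
 [234 228 186 183 232 235 234 234 234 234 231 222 232 235]
 [235 228 192 210 233 235 235 234 234 234 229 218 232 234]]
[[228 183 182 234 235 235 235 235 235 233 223 235 234 236]
 [227 185 183 229 232 232 232 233 235 232 221 233 235 235]
 [228 189 178 174 173 176 191 205 215 227 220 235 235 235]
 [230 190 158 131 135 138 141 150 159 203 232 235 235 234]
 [234 224 184 150 147 137 130 128 141 191 233 236 235 236]
 [233 232 229 225 224 223 222 224 224 229 235 236 234 236]
 [191 212 226 229 232 231 231 233 234 234 236 235 235 236]]
```

```bash
python3 aim.py .583 -.1147 .050 -.155 0; python3 -m handwheel '[[[-0.045,0.005,0.15,0,0,0,255],[-0.045,0.005,0.26,0,0,0,255],[-0.045,0.005,0.26,0,0,0,255],[-0.045,0.005,0.26,0,0,0,255]]]' | grep -E "width|force:"
python3 aim.py .583 -.1147 .048 -.155 0
python3 - <<'E'
from h import *
np.set_printoptions(precision=4,suppress=True)
t=cams.grab_frame("top");s=cams.grab_frame("scene");cv2.imwrite("pics/t6.png",t);cv2.imwrite("pics/s6.png",s)
a=cv2.resize(t[190:225,295:345],None,fx=8,fy=8,interpolation=3);b=cv2.resize(s[175:210,290:340],None,fx=8,fy=8,interpolation=3)
cv2.imwrite("pics/c6.png",np.hstack([a,b]))
for z in(.045,.0495):print(ray("top",np.array([313.65,215.9]),z),ray("scene",np.array([200+580.6/5,160+215.3/5]),z))
E
python3 aim.py .583 -.1147 .048 -.155 0
```

```text
t 13.475 pos [ 0.588 -0.115  0.073] rpy [-3.137 -0.003 -0.155] F [-0.269 -0.171 -1.241] q6 1.2872644428676863 w 0.02911480134674501 shift [-0.065  0.012  0.281] turn [-0.008 -0.006 -0.   ]
force: [-0.8, 0.2, -0.8]
width: 0.0289
gripper_force: 44.9
t 13.975 pos [ 0.584 -0.115  0.05 ] rpy [-3.138 -0.    -0.156] F [-0.802  0.228 -0.791] q6 1.2867166492866524 w 0.028889748951254728 shift [-0.008 -0.002  0.024] turn [-0.007 -0.001 -0.002]
[ 0.4844 -0.0997  0.045 ] [ 0.4803 -0.0938  0.045 ]
[ 0.4839 -0.0994  0.0495] [ 0.4777 -0.0906  0.0495]
t 14.075 pos [ 0.584 -0.115  0.05 ] rpy [-3.138 -0.001 -0.156] F [ 0.95   0.013 -1.287] q6 1.2867482638353878 w 0.0296850191824896 shift [-0.01  -0.     0.027] turn [-0.008 -0.002 -0.002]
```

View pics/c6.png

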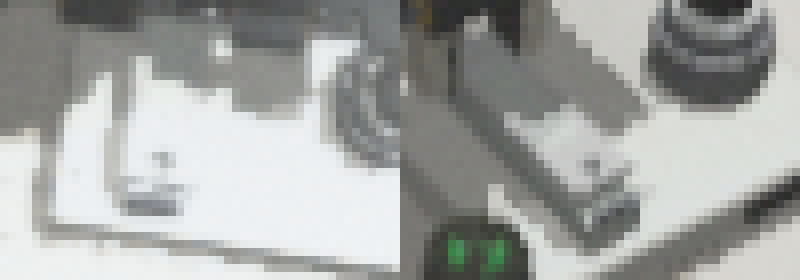

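The tag is aligned: hole at (164,157) and the near lip at about (153,205) in the top crop. That is ~19 mm along (18 expected) and ~1.5 mm across, so I'll lower to contact.

```bash
python3 -m handwheel '[[[-0.005,-0.01,0.035,0,0,0,255],[-0.005,-0.01,0.06,0,0,0,255],[-0.005,-0.01,0.06,0,0,0,255]]]' | grep -E "pos|force:"
python3 -m handwheel '[[[0,0,0.015,0,0,0,255],[0,0,0.015,0,0,0,255]]]' | grep -E "pos|force:"
```

```text
eef_pos: [0.5833, -0.1139, 0.0453]
force: [-0.6, 0.5, 0.7]
gripper_force: 46.2
eef_pos: [0.5834, -0.114, 0.045]
force: [-3.2, 1.7, 9.2]
gripper_force: 50.4
```

Contact (9 N). Releasing and rising.

```bash
python3 -m handwheel '[[[0,0,-0.008,0,0,0,255],[0,0,-0.008,0,0,0,150],[0,0,-0.008,0,0,0,130],[0,0,-0.008,0,0,0,130],[0,0,-0.008,0,0,0,130]]]' | grep -E "pos|force:|width"
python3 -m handwheel '[[[0,0,-0.2,0,0,0,130],[0,0,-0.7,0,0,0,130],[0,0,-1,0,0,0,130],[0,0,-1,0,0,0,130]]]' | grep -E "pos|force:|width"
python3 -m handwheel '[[[0.5,0,-0.3,0,0,0,255],[0.7,0,-0.3,0,0,0,255],[0.7,0,-0.3,0,0,0,255]]]' | grep -E "pos|force:|width"
python3 - <<'E'
from h import *
t=cams.grab_frame("top");s=cams.grab_frame("scene");cv2.imwrite("pics/t7.png",t);cv2.imwrite("pics/s7.png",s)
a=cv2.resize(t[160:240,280:360],None,fx=5,fy=5,interpolation=3);b=cv2.resize(s[150:230,270:350],None,fx=5,fy=5,interpolation=3)
cv2.imwrite("pics/c7.png",np.hstack([a,b]))
E
python3 aim.py .528 -.2045 .105 -.155 0
```

```text
eef_pos: [0.5832, -0.114, 0.0445]
force: [0.4, 0.8, 0.2]
width: 0.043
gripper_force: 0.0
eef_pos: [0.5849, -0.1143, 0.1282]
force: [0.4, -0.3, -0.9]
width: 0.0429
gripper_force: 0.0
eef_pos: [0.6386, -0.1231, 0.1476]
force: [-1.1, -0.8, -0.1]
width: 0.0184
gripper_force: 0.0
t 16.3 pos [ 0.637 -0.123  0.147] rpy [-3.138  0.002 -0.156] F [-0.209  0.258 -0.193] q6 1.3099386929684822 w 0.010455932961745597 shift [-1.189  1.221  0.529] turn [-0.008  0.003 -0.003]
```

View pics/c7.png

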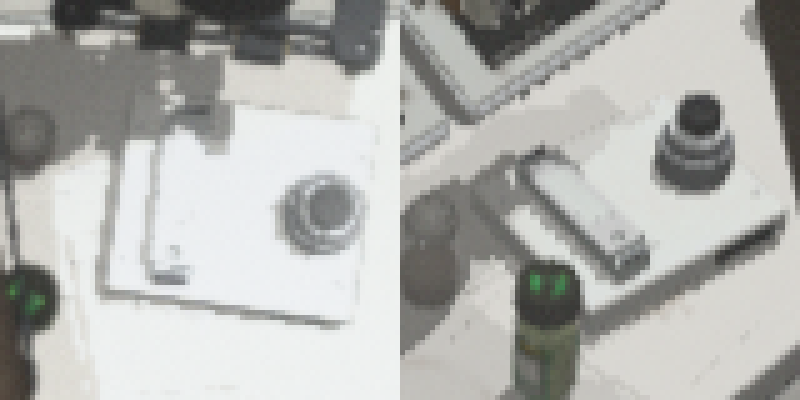

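The tag lies flat in the bed between the lips (holes/ends visible; cap at (327,205) top, (700,112) scene). I'll quickly check the numbers while moving over the trigger.

```bash
python3 - <<'E'
from h import *
np.set_printoptions(precision=4,suppress=True)
t=cv2.imread("pics/t7.png");s=cv2.imread("pics/s7.png")
pt=blob(t,(312,207,317,212));ps=blob(s,(310,190,315,195))
print(pt,ps,tri(pt,ps),ray("top",pt,.051),ray("scene",ps,.051))
c=blob(t,(339,194,352,208),.35);print(c,ray("top",c,.0855),ray("scene",np.array([329.6,171.3]),.0855))
E
python3 -m handwheel '[[[-0.6,0.6,0,0,0,0,255],[-1,1,0,0,0,0,255],[-1,1,0,0,0,0,255]]]' | grep -E "pos"
python3 -m handwheel '[[[-0.19,0.22,0.2,0,0,0,255],[-0.19,0.22,0.4,0,0,0,255],[-0.19,0.22,0.4,0,0,0,255]]]' | grep -E "pos"
python3 aim.py .528 -.2045 .0875 -.155 0
```

```text
[314.6143 209.3624] [312.0116 192.422 ] (array([ 0.5048, -0.1009,  0.0709]), np.float64(0.5124333835948252), np.float64(0.6317436592981149)) [ 0.5057 -0.1032  0.051 ] [ 0.5193 -0.1146  0.051 ]
[343.5432 201.67  ] [ 0.5249 -0.1963  0.0855] [ 0.5253 -0.2037  0.0855]
eef_pos: [0.5431, -0.1909, 0.1482]
eef_pos: [0.5285, -0.2041, 0.1148]
t 17.05 pos [ 0.529 -0.204  0.115] rpy [-3.138  0.002 -0.156] F [ 0.169  0.397 -0.472] q6 1.4439522640987168 w 0.0006454452393981647 shift [-0.005  0.007  0.342] turn [-0.008  0.004 -0.002]
```

Hole reads (0.506, −0.103) against (0.5045, −0.103) wanted, so the tag is well placed. Now the trigger.

```bash
python3 -m handwheel '[[[0,0,0.2,0,0,0,255],[0,0,0.35,0,0,0,255],[0,0,0.35,0,0,0,255]]]' | grep -E "pos|force:"
python3 -m handwheel '[[[0,0,0.04,0,0,0,255],[0,0,0.08,0,0,0,255],[0,0,0.08,0,0,0,255]]]' | grep -E "pos|force:"
```

```text
eef_pos: [0.5288, -0.2041, 0.0869]
force: [-0.2, -0.3, -0.5]
gripper_force: 0.0
eef_pos: [0.5297, -0.2044, 0.0821]
force: [-0.9, 1.2, 2.2]
gripper_force: 0.9
```

```bash
python3 -m handwheel '[[[0,0,0.03,0,0,0,255],[0,0,0.03,0,0,0,255]]]' | grep -E "pos|force:"
python3 -m handwheel '[[[0,0,0.012,0,0,0,255],[0,0,0.012,0,0,0,255]]]' | grep -E "pos|force:"
```

```text
eef_pos: [0.5297, -0.2045, 0.0796]
force: [0.8, 1.3, 3.3]
gripper_force: 1.3
eef_pos: [0.5297, -0.2044, 0.0788]
force: [0.7, 1.0, 5.3]
gripper_force: 2.2
```

5.3 N puts it on the halfway stop (between 3 and 10 N). Holding for over a second.

```bash
python3 -m handwheel '[[[0,0,0.004,0,0,0,255],[0,0,0.004,0,0,0,255],[0,0,0.004,0,0,0,255],[0,0,0.004,0,0,0,255],[0,0,0.004,0,0,0,255]]]' | grep -E "pos|force:"
python3 -m handwheel '[[[0,0,0,0,0,0,255],[0,0,0,0,0,0,255],[0,0,0,0,0,0,255],[0,0,0,0,0,0,255],[0,0,0,0,0,0,255]]]' | grep -E "pos|force:"
python3 -m handwheel '[[[0,0,0.04,0,0,0,255],[0,0,0.08,0,0,0,255],[0,0,0.08,0,0,0,255]]]' | grep -E "pos|force:"
```

```text
eef_pos: [0.5297, -0.2045, 0.0787]
force: [0.2, 0.7, 6.4]
gripper_force: 3.5
eef_pos: [0.5297, -0.2045, 0.0788]
force: [-0.7, 1.8, 6.9]
gripper_force: 3.5
eef_pos: [0.5298, -0.2045, 0.0729]
force: [-2.2, 3.1, 12.6]
gripper_force: 6.6
```

```bash
python3 -m handwheel '[[[0,0,0.02,0,0,0,255],[0,0,0.03,0,0,0,255],[0,0,0.03,0,0,0,255],[0,0,0.03,0,0,0,255]]]' | grep -E "pos|force:"
```

```text
eef_pos: [0.5299, -0.2045, 0.0722]
force: [-6.6, 4.9, 26.0]
gripper_force: 13.3
```

Fully down (26 N, hard stop). Raising clear and verifying.

```bash
python3 -m handwheel '[[[0,0,-0.1,0,0,0,255],[0,0,-0.5,0,0,0,255],[0,0,-1,0,0,0,255],[0,0,-1,0,0,0,255]]]' | grep -E "pos|force:"
python3 -m handwheel '[[[0.8,0,0,0,0,0,255],[1,0,0,0,0,0,255],[1,0,0,0,0,0,255],[1,0,0,0,0,0,255]]]' | grep -E "^t:|pos|force:"
python3 - <<'E'
from h import *
s=cams.grab_frame("scene");t=cams.grab_frame("top")
a=cv2.resize(t[160:240,280:360],None,fx=5,fy=5,interpolation=3);b=cv2.resize(s[150:230,270:350],None,fx=5,fy=5,interpolation=3)
cv2.imwrite("pics/c8.png",np.hstack([a,b]))
E
```

```text
eef_pos: [0.5308, -0.205, 0.1522]
force: [-0.4, -0.6, -0.6]
gripper_force: 0.0
t: 21.42
eef_pos: [0.607, -0.2169, 0.1483]
force: [-0.5, 0.5, -0.5]
gripper_force: 0.0
```

View pics/c8.png

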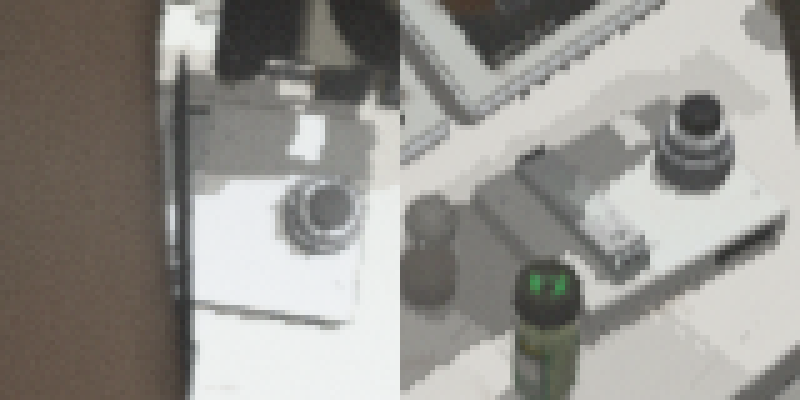

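The scene view shows the tag still flat in the bed and the cap back up at (700,112); the robot is clear.

```bash
python3 -c "
from station import arm
print(arm.job_done())"
```

```text
the job is handed in; nothing more can be done
None
```

I handed the job in at about 21.5 s of robot time with every step done: the tag was tipped, laid flat in the marker's bed and let go, the trigger was held halfway for over a second, then pressed fully down and let back up; the hand-in returned no verdict.

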